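Set a bottle roller by clicks and jog it

TASK

The bottle roller is at its lowest setting. Turn its knob exactly four clicks clockwise, counting the clicks by feel because the cap is loose on its shaft, and leave it resting in the fourth. Then tilt the spring-centred jog lever all the way towards the rollers, hold it there for about two seconds, let it spring back upright, and leave everything else standing where it is.

Things in the scene. Friction and masses are not known exactly. Their poses are not given: they have to be found in the camera images.
- roller: bottle roller, fixed to the bench. Origin: bench level, under the centre of its control deck, a white box 150 (x) x 330 (y) mm, top 50 mm up. On its +x side two black rollers lie along y with a white bottle on them (top 93 mm up). Two panels 125 x 120 x 4 mm sit on the deck, centres 160 mm apart: one has the knob, one the jog lever; either may be on the left
- knob_grip (a point): black bar knob. Point on its vertical turning axis, 92 mm above the bench, at grip height; x along the bar, z up. Bar 46 mm long, 15 mm wide, standing from 67 to 106 mm above the bench on a skirt of radius 25 mm (skirt top 67 mm). The cap is loose on its shaft: it swings freely (under 0.02 N m) by up to 40 degrees before it takes the shaft along, and starts anywhere in it
- knob_panel: panel of the knob; origin on the knob's axis, 50 mm above the bench. Clockwise (seen from above) torque rises to about 0.28 N m, then suddenly drops to nothing as the shaft snaps into the next click; the cap is then slack for about 15 degrees. Clicks are a twelfth of a turn apart, nine in all, with a stop at the start. Let go, the shaft falls into the nearest click; regrasping keeps the count
- pointer (a joint): the setting: position (m) of a tiny steel pointer in the black slot on the knob panel, moved by the shaft and not by the loose cap. 0 at the lowest setting (the start), 0.0004 more with every click clockwise: 0.0016 at the fourth. So fine that readings scatter by a click and pictures do not show it: the clicks must be counted
- jog_ball (a point): centre of the black ball, diameter 22 mm, on top of the jog lever, 128 mm above the bench when upright. Steel stem 9 mm thick below it; pivot 70 mm below the ball's centre. The point's x axis (level when upright) points to the rollers: the way to tilt
- jog (a joint): tilt of the jog lever (rad): 0 upright, where its spring brings it back; positive towards the rollers, to a stop at 0.5; negative away from them. Spring 0.6 N m/rad: about 4.5 N at the ball holds it at the stop. Beyond 0.38 counts as all the way over
- bottle_a_mid (a point): bystander: white sample bottle, diameter 48 mm, 85 mm tall, loose on the bench; the point is half-way up
- amber_mid (a point): bystander: amber jar, diameter 52 mm, 75 mm tall, loose on the bench; the point is half-way up
- vial_rack_mid (a point): bystander: blue vial rack 75 x 130 x 28 mm with small vials (top 45 mm), loose on the bench; the point is half-way up the block
Not all that is in view belongs to the job. What is shaped like the part that bears vial_rack_mid but green or turquoise is not meant.

How it is judged:
By the outcome, as a careful person would: the job done as asked, in the order asked, and still so for the second after the job is handed in, with the robot touching nothing.
It also fails if it takes over 67 s, if anything falls off the work surface, if the arm or the gripper's body presses on something with over 40 N, if the wrist force passes 120 N, or if a joint passes its speed limit or range.

ROBOT

A 7-joint arm with a two-finger parallel gripper is mounted at the origin on the work surface. World frame = base frame: x ahead of the robot, y to its left, z up, the work surface at z = 0. Lengths are in m, angles in rad, forces in N, time in s.
With the tool pointing down it reaches from about 0.425 to 0.875 m from the base axis. Payload 9.9 kg.
Tool frame: the origin (TCP) lies at the very end of the fingers, on their centre line; the grasp point (between the pads) lies 19 mm behind it; z points along the fingers, y is the line along which they close (so a half turn about z gives the same grasp; the last joint's range is limited). The gripper opens to 85 mm and grips with 20 to 120 N. Pads are 22 mm wide; open, the fingers measure 114 mm over their backs; the gripper's body (76 mm by 85 mm) begins 54 mm behind the grasp point. The pads swing forward as they close: fully open they stand 13 mm farther back than shut.
Start: joints at [-1.283, 0.576, 0.025, 1.437, -0.015, 1.129, -0.057], TCP at [0.245, 0.629, 0.211] pointing down, gripper open.
Joint ranges: [-2.76, 2.76], [-0.34, 2.15], [-1.52, 1.57], [0.19, 2.46], [-1.09, 4.23], [0.17, 1.99], [-2.82, 2.82]. Speed limits (rad/s): [2.22, 2.22, 3.01, 3.01, 3.14, 3.14, 3.14].

INTERFACE

Orientations are given as [roll, pitch, yaw] about the fixed x, y, z axes, in that order (R = Rz(yaw) Ry(pitch) Rx(roll)).
In Python, from plant import robot, grab_frame, camera_params gives the robot as it stands. The module is installed in compiled form; this text tells all that it offers.
- The arm moves only by the tool carry_out, never from a script. Its argument "rows" is a list of rows, each a list of 7 numbers: the shift along the tool's x, y, z in cm, then the turn, a rotation vector about the tool's x, y, z in rad, then the closure, from 0 (fully open) to 1 (shut). A call has 1 to 10 rows; each row shifts and turns the commanded pose from where the row before left it, along the tool's axes as they then stand; what a row does not reach is not made up. A row lasts 1/8 s, in which the tool goes at most 62.5 mm and 10.7 degrees, less where a joint would pass 70% of its speed; a pose out of reach is approached as far as the arm can. A call is refused whole if a number of a shift passes 6.25 or a number of a turn 0.188, either way. A call with a gripper value outside its range is refused whole. The fingers move at their own pace and stop on an object; "grip_force" is the grip in N (left out, the last holds). Time passes only in rows, so rows that do not move let the fingers close. It gives the time, the measured TCP pose, the force, the opening and the grip force at its end, in the units of the state.
- robot.get_obs(): the state, without advancing time (a new reading comes with each control period).
- grab_frame(name): name is "scene" or "top"; returns (picture, depth): 480x640x3 uint8, red, green, blue; 480x640 float32, m along the optical axis (not along the pixel's ray), 0 where there is no reading.
- camera_params(name): a dict with "fx", "fy", "cx", "cy" (pixels), "k1" (the pictures are not rectified: a ray, as slopes to the right and down, at radius r is drawn at 1 + k1 r^2 times it, then the intrinsics apply), "R" (3x3) and "t" (3): a world point X has camera coordinates R X + t. Camera axes: x right, y down, z forward; pixel columns grow to the right and rows downward; lengths in m; the calibration is good to about 2 mm. A picture is of the moment at which its call begins. camera_params takes no time and is no camera call.
- robot.job_done(): hands the job in; it is judged then, once.
The state is a dict: "time": time; "qpos": joint angles; "joint_velocities": joint speeds; "tau": joint torques, N m; "tcp_pos": TCP position; "orientation": TCP orientation; "wrist_force": force on the tool from outside, world axes, zero at the start; "wrist_torque": the same for the moment, N m; "width": finger opening in m; "gripper_force": force on a finger pad.
Only numpy, scipy, OpenCV 4.12 (cv2) and the standard library are available. Lean on these libraries where they do the work, as an engineer would, in place of code of your own. Each camera call takes 0.05 s, during which the arm holds its last target. There are 200 camera calls.

## Working session

There is one attempt and no reset: what is moved stays moved. The work goes in short steps, Python scripts to look and compute and a tool call to move; the robot and the scene stay as the last step left them, time stands still between calls to the robot, and variables do not carry over. Pictures are saved under pics/ and viewed, at most 10 in all, crops included, and the job is handed in when it is done.

Besides the shell and the picture viewer there is one more tool, called after "Request:" in YAML: its name, and indented under it one key for each argument. carry_out: Moves the arm, as the interface text tells. Its arguments: {"type":"object","properties":{"rows":{"type":"array","items":{"type":"array","items":{"type":"number"}}},"grip_force":{"type":"number"}},"required":["rows"]}

```bash
mkdir -p pics; python3 - <<'E'
from plant import robot, grab_frame, camera_params
import cv2,numpy as np
for n in("scene","top"):
    im,d=grab_frame(n); cv2.imwrite(f"pics/{n}0.png",im[:,:,::-1]); np.savez(f"{n}0.npz",im=im,d=d)
    p=camera_params(n); print(n,{k:np.round(v,4).tolist() for k,v in p.items()})
o=robot.get_obs(); print({k:np.round(v,3).tolist() for k,v in o.items()})
E
```

```text
scene {'fx': 508.5241, 'fy': 508.5241, 'cx': 326.7089, 'cy': 235.2234, 'k1': -0.0637, 'R': [[0.8496, 0.5272, -0.0151], [0.3356, -0.5624, -0.7557], [-0.4069, 0.637, -0.6547]], 't': [-0.4132, -0.1143, 1.5659]}
top {'fx': 436.9451, 'fy': 436.9451, 'cx': 322.0105, 'cy': 236.9149, 'k1': -0.0132, 'R': [[-0.0035, -1.0, -0.0025], [-0.9983, 0.0037, -0.0577], [0.0577, 0.0023, -0.9983]], 't': [-0.0464, 0.5319, 0.9625]}
{'time': 0.1, 'qpos': [-1.283, 0.576, 0.025, 1.438, -0.015, 1.129, -0.057], 'joint_velocities': [0.002, -0.002, -0.0, -0.002, 0.0, -0.0, -0.001], 'tau': [0.007, -76.73, 2.258, -28.66, 0.016, 0.009, -0.0], 'tcp_pos': [0.245, 0.628, 0.211], 'orientation': [-3.14, 0.0, 2.77], 'wrist_force': [-0.654, -0.08, 0.445], 'wrist_torque': [0.042, -0.025, 0.021], 'gripper_force': 0.0, 'width': 0.085}
```

View pics/scene0.png

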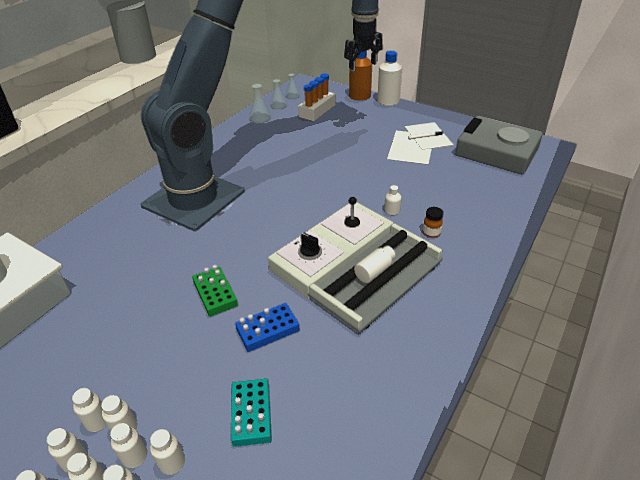

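View pics/top0.png

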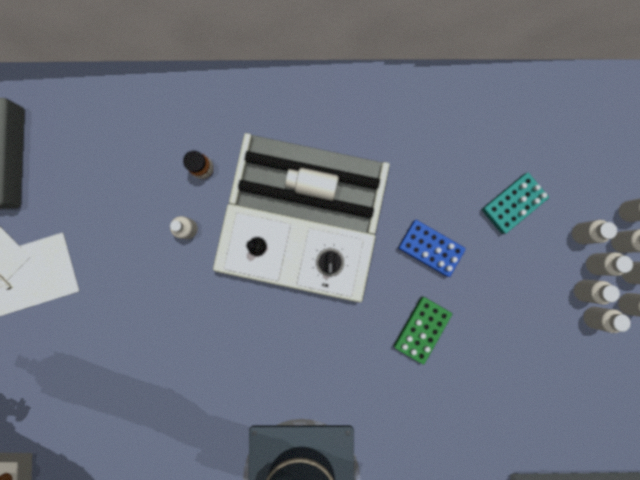

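The scene view shows the knob near (310,246), the lever ball at (352,202). The top view shows the knob at (329,262), the ball at (257,246), and the rollers above them (+x). The amber jar and white bottle are at (197,165) and (181,228), and the blue rack is at (432,248).

```bash
cat > h.py <<'E'
import numpy as np,cv2
from plant import robot, grab_frame, camera_params
def cloud(n,d):
    p=camera_params(n); K=np.array([[p['fx'],0,p['cx']],[0,p['fy'],p['cy']],[0,0,1.]])
    v,u=np.mgrid[:480,:640]; uv=np.stack([u,v],-1).reshape(-1,1,2).astype(float)
    s=cv2.undistortPoints(uv,K,np.array([p['k1'],0,0,0.])).reshape(480,640,2)
    c=np.dstack([s,np.ones((480,640))])*d[...,None]
    X=(c-np.array(p['t']))@np.array(p['R']); X[d==0]=np.nan
    return X
def ray(n,u,v,z):
    p=camera_params(n); K=np.array([[p['fx'],0,p['cx']],[0,p['fy'],p['cy']],[0,0,1.]])
    s=cv2.undistortPoints(np.array([[[u,v]]],float),K,np.array([p['k1'],0,0,0.])).ravel()
    R=np.array(p['R']);t=np.array(p['t']); C=-R.T@t; w=R.T@np.array([*s,1]); return C+w*(z-C[2])/w[2]
E
python3 - <<'E'
from h import *
for n,ks,js in(("scene",(310,246),(352,202)),("top",(329,262),(257,246))):
    f=np.load(n+"0.npz"); X=cloud(n,f['d']); im=f['im'].astype(int); dark=im.max(2)<70
    v,u=np.mgrid[:480,:640]
    z=X[...,2]
    for nm,(a,b),zl,zh in(("knob",ks,.085,.115),("skirt",ks,.058,.075),("ball",js,.112,.145)):
        m=(abs(u-a)<32)&(abs(v-b)<32)&(z>zl)&(z<zh)&(dark)
        P=X[m]; 
        if len(P)<5: print(n,nm,len(P)); continue
        xy=P[:,:2].astype(np.float32); r=cv2.minAreaRect(xy*1000)
        ev=np.linalg.eigh(np.cov(xy.T))[1][:,1]
        print(n,nm,len(P),np.median(P,0).round(4),"rect",np.round(r[0],1),np.round(r[1],1),"ang",np.degrees(np.arctan2(ev[1],ev[0])).round(1),"zmax",P[:,2].max().round(3))
    # deck
    m=(abs(z-.05)<.006)&(im.min(2)>110)&(abs(u-ks[0])<170)&(abs(v-ks[1])<130)
    m=cv2.morphologyEx(m.astype(np.uint8),cv2.MORPH_OPEN,np.ones((3,3)))
    c=max(cv2.findContours(m,0,2)[0],key=cv2.contourArea)
    P=np.array([ray(n,q[0][0],q[0][1],.05)[:2] for q in c])
    r=cv2.minAreaRect((P*1000).astype(np.float32)); print(n,"deck",r)
    if n=="scene": cv2.imwrite("pics/k1.png",np.hstack([cv2.resize(f['im'][200:290,260:350,::-1],(400,400),interpolation=2),cv2.resize(np.load("top0.npz")['im'][220:310,285:375,::-1],(400,400),interpolation=2)]))
E
```

```text
scene knob 147 [ 0.4815 -0.0706  0.1012] rect [478.1 -68.3] [18.4 43.6] ang -177.5 zmax 0.108
scene skirt 156 [ 0.482 -0.075  0.066] rect [481.8 -71.8] [49.1 36.3] ang -160.8 zmax 0.075
scene ball 50 [0.5134 0.0857 0.1316] rect [511.8  89.9] [16.5 19.9] ang 63.6 zmax 0.141
scene deck ((576.9652099609375, -7.8040771484375), (328.9601135253906, 308.25537109375), 78.00284576416016)
top knob 143 [ 0.4796 -0.0665  0.1058] rect [476.6 -65.6] [14.3 42.5] ang -179.6 zmax 0.11
top skirt 218 [ 0.4755 -0.0566  0.0673] rect [474.4 -64. ] [44.4 44.5] ang 90.4 zmax 0.072
top ball 84 [0.5095 0.0886 0.1366] rect [509.6  89.3] [17.  19.4] ang 142.7 zmax 0.142
top deck ((575.305908203125, -5.430999755859375), (328.53460693359375, 308.333740234375), 77.72944641113281)
```

View pics/k1.png

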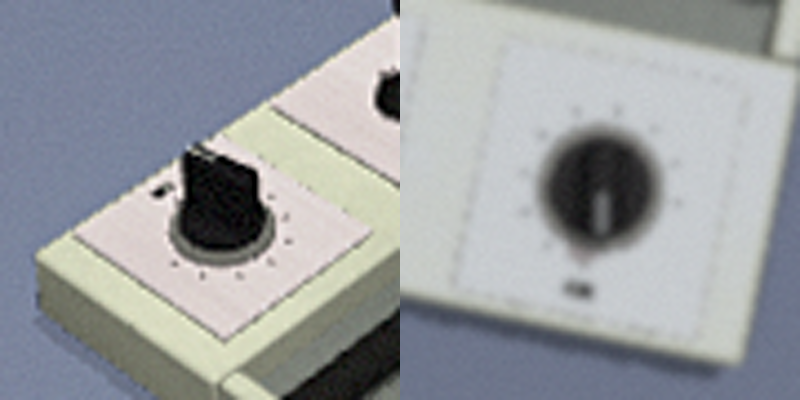

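The bar of the knob lies close to world x, with its white line towards the robot. The deck's yaw is about -12°. I'll refine the axes by ray casting and add a move planner.

```bash
cat >> h.py <<'E'
from scipy.spatial.transform import Rotation as Ro
def go(xyz,yaw=None,o=None):
    "remaining tool-frame shift (cm) and turn about z, tool pointing down"
    o=o or robot.get_obs(); R=Ro.from_euler('xyz',o['orientation'])
    s=R.inv().apply(np.array(xyz)-o['tcp_pos'])*100
    r=np.zeros(3) if yaw is None else (R.inv()*Ro.from_euler('xyz',[np.pi,0,np.radians(yaw)])).as_rotvec()
    print("shift cm",s.round(2),"turn",r.round(3),"q7",round(o['qpos'][6],2),"tcp",np.round(o['tcp_pos'],4),"ori deg",np.degrees(o['orientation']).round(1))
E
python3 - <<'E'
from h import *
im=np.load("top0.npz")['im']; g=im.max(2)
for nm,(a,b) in (("knob",(329,262)),("ball",(257,246))):
    s=(g[b-30:b+30,a-30:a+30]<75).astype(np.uint8)
    c=max(cv2.findContours(s,0,2)[0],key=cv2.contourArea); (x,y),r=cv2.minEnclosingCircle(c); x+=a-30;y+=b-30
    print(nm,x,y,r,ray("top",x,y,.067 if nm=="knob" else .128).round(4))
print("skirt eye",ray("top",330,262.1,.067).round(4),"line tip",ray("top",330.7,273,.106).round(4),"line root",ray("top",330.3,262.8,.106).round(4))
print("start mark",ray("top",285+182/400*90,220+258/400*90,.054).round(4))
im=np.load("scene0.npz")['im']; g=im.max(2)
s=(g[190:214,340:364]<75).astype(np.uint8); m=s[:18]; ys,xs=np.nonzero(m); print(xs.min()+340,xs.max()+340,ys.min()+190)
u=(xs.min()+xs.max())/2+340.; r=(xs.max()-xs.min()+1)/2; print("ball scene",ray("scene",u,ys.min()+190+r,.128).round(4),r)
go([.45,.3,.211],180)
E
```

```text
knob 329.5 262.3695659637451 11.641278266906738 [ 0.4748 -0.064   0.067 ]
ball 256.13917541503906 246.0051555633545 9.356657981872559 [0.5076 0.0818 0.128 ]
skirt eye [ 0.4754 -0.0651  0.067 ] line tip [ 0.4534 -0.0658  0.106 ] line root [ 0.4739 -0.0651  0.106 ]
start mark [ 0.4413 -0.0565  0.054 ]
348 356 197
ball scene [0.5123 0.0873 0.128 ] 4.5
shift cm [-3.103e+01 -2.316e+01 -1.000e-02] turn [-0.001 -0.    -0.372] q7 -0.06 tcp [0.2451 0.6285 0.2105] ori deg [-179.9    0.   158.7]
```

Request:
carry_out:
  rows:
    - [-3.9,-2.9,0,0,0,0,0.4]
    - [-3.9,-2.9,0,0,0,0,0.4]
    - [-3.9,-2.9,0,0,0,0,0.4]
    - [-3.9,-2.9,0,0,0,0,0.4]
    - [-3.9,-2.9,0,0,0,0,0.4]
    - [-3.9,-2.9,0,0,0,0,0.4]
    - [-3.9,-2.9,0,0,0,0,0.4]
    - [-3.9,-2.9,0,0,0,0,0.4]
  grip_force: 40

```text
time: 1.1
tcp_pos: [0.4522, 0.2979, 0.2111]
orientation: [-3.141, -0.0, 2.77]
wrist_force: [0.0, 0.8, 1.0]
width: 0.0512
gripper_force: 0.0
```

Request:
carry_out:
  rows:
    - [-2,-4.1,0,0,0,0,0.4]
    - [-2,-4.1,0,0,0,0,0.4]
    - [-2,-4.1,0,0,0,0,0.4]
    - [-2,-4.1,0,0,0,0,0.4]
    - [-2,-4.1,0,0,0,0,0.4]
    - [-2,-4.1,0,0,0,0,0.4]
    - [-2,-4.1,0,0,0,0,0.4]
    - [-2,-4.1,0,0,0,0,0.4]
    - [0,0,0,0,0,0,0.4]

```text
time: 2.22
tcp_pos: [0.4812, -0.0682, 0.2112]
orientation: [-3.14, 0.0, 2.764]
wrist_force: [-0.7, -0.2, -0.3]
width: 0.0512
gripper_force: 0.0
```

```bash
python3 -c "
from h import *
go([.478,-.067,.073],180); print(robot.get_obs()['width'])"
```

```text
shift cm [3.400e-01 1.000e-02 1.382e+01] turn [-0.002  0.    -0.378] q7 1.32 tcp [ 0.4812 -0.0682  0.2112] ori deg [-179.9    0.   158.3]
0.051204179896110924
```

Request:
carry_out:
  rows:
    - [0.45,0,0,0,0,-0.126,0.4]
    - [0,0,0,0,0,-0.126,0.4]
    - [0,0,0,0,0,-0.126,0.4]
    - [0,0,3.5,0,0,0,0.4]
    - [0,0,3.5,0,0,0,0.4]
    - [0,0,3.4,0,0,0,0.4]
    - [0,0,3.4,0,0,0,0.4]
    - [0,0,0,0,0,0,0.4]

```text
time: 3.22
tcp_pos: [0.4756, -0.0616, 0.0716]
orientation: [3.141, -0.005, -3.134]
wrist_force: [0.3, -0.2, -0.3]
width: 0.0518
gripper_force: 0.0
```

```bash
python3 - <<'E'
from h import *
go([.477,-.0665,.073],180); o=robot.get_obs(); print(o['wrist_force'].round(2),o['wrist_torque'].round(3))
im,d=grab_frame("scene"); cv2.imwrite("pics/s2.png",cv2.resize(im[170:290,240:400,::-1],(800,600),interpolation=2))
E
```

```text
shift cm [-0.14 -0.49 -0.14] turn [ 0.001 -0.005  0.007] q7 1.68 tcp [ 0.4756 -0.0616  0.0716] ori deg [ 180.    -0.3 -179.6]
[ 0.3  -0.21 -0.31] [-0.001 -0.034  0.012]
```

View pics/s2.png

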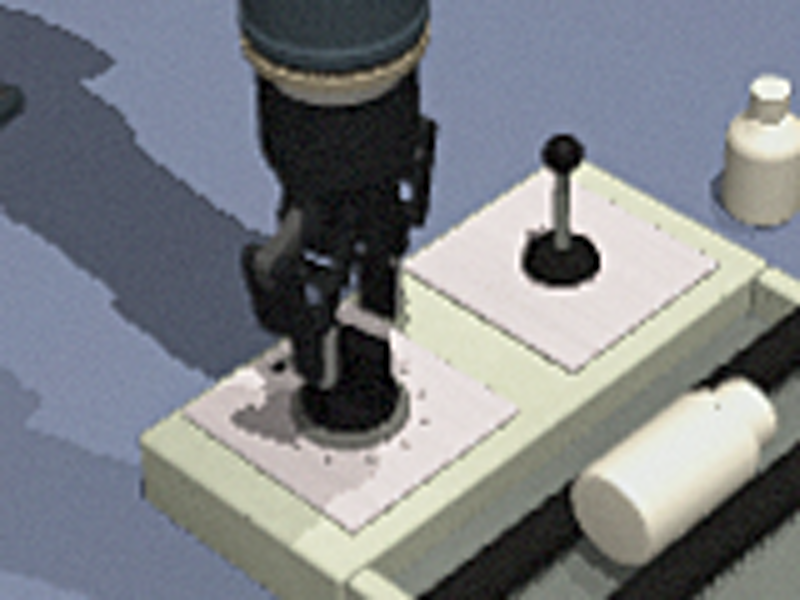

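The fingers straddle the bar (crop ~(350,350)) and clear it. I'll correct the offset and close gently.

Request:
carry_out:
  rows:
    - [-0.14,-0.49,-0.14,0,0.005,0.007,0.4]
    - [0,0,0,0,0,0,0.4]
    - [0,0,0,0,0,0,1]
    - [0,0,0,0,0,0,1]
    - [0,0,0,0,0,0,1]
    - [0,0,0,0,0,0,1]
  grip_force: 25

```text
time: 4.03
tcp_pos: [0.4791, -0.0655, 0.0754]
orientation: [3.14, -0.004, -3.141]
wrist_force: [-1.3, 8.1, 9.4]
width: 0.0141
gripper_force: 25.8
```

```bash
cat > o.py <<'E'
from h import *
o=robot.get_obs(); R=Ro.from_euler('xyz',o['orientation'])
print("t",round(o['time'],2),"yaw",np.degrees(o['orientation'][2]).round(1),"ori",np.degrees(o['orientation'][:2]).round(1),"tcp",np.round(o['tcp_pos'],4),"q7",round(o['qpos'][6],2),"w",round(o['width'],4))
print("F",o['wrist_force'].round(2),"Ftool",R.inv().apply(o['wrist_force']).round(2),"T",o['wrist_torque'].round(3),"tau7",o['tau'][6].round(3),"gf",o['gripper_force'])
E
python3 o.py
```

```text
t 4.03 yaw -179.9 ori [179.9  -0.2] tcp [ 0.4791 -0.0655  0.0754] q7 1.68 w 0.0141
F [-1.3   8.05  9.37] Ftool [ 1.33  8.07 -9.34] T [ 1.669  0.362 -0.068] tau7 0.025 gf 25.772611498832703
```

Request:
carry_out:
  rows:
    - [0,0.15,-0.15,0,0,0,1]
    - [0,0,0,0,0,0,1]
    - [0,0,0,0,0,0,1]

```text
time: 4.4
tcp_pos: [0.4787, -0.0651, 0.0758]
orientation: [3.141, -0.006, -3.141]
wrist_force: [2.5, 6.0, -8.9]
width: 0.0138
gripper_force: 26.0
```

```bash
python3 o.py
```

```text
t 4.4 yaw -180.0 ori [179.9  -0.3] tcp [ 0.4787 -0.0651  0.0758] q7 1.68 w 0.0138
F [ 2.46  6.02 -8.87] Ftool [-2.51  6.02  8.86] T [ 1.193 -0.584 -0.006] tau7 0.008 gf 26.033757627010345
```

Request:
carry_out:
  rows:
    - [0,0.2,0.08,0,0,0,1]
    - [0,0,0,0,0,0,1]

```text
time: 4.65
tcp_pos: [0.4789, -0.0647, 0.0757]
orientation: [-3.141, -0.004, 3.14]
wrist_force: [0.4, -1.7, 0.8]
width: 0.0142
gripper_force: 27.2
```

```bash
python3 o.py
```

```text
t 4.65 yaw 179.9 ori [-180.    -0.3] tcp [ 0.4789 -0.0647  0.0757] q7 1.67 w 0.0142
F [ 0.43 -1.68  0.84] Ftool [-0.42 -1.68 -0.84] T [-0.25  -0.141 -0.037] tau7 -0.044 gf 27.22534418106079
```

Request:
carry_out:
  rows:
    - [0,0,0,0,0,0.087,1]
    - [0,0,0,0,0,0,1]

```text
time: 4.9
tcp_pos: [0.479, -0.0648, 0.0757]
orientation: [-3.14, -0.004, 3.053]
wrist_force: [0.7, -2.3, 2.3]
width: 0.0139
gripper_force: 27.4
```

```bash
python3 o.py
```

```text
t 4.9 yaw 175.0 ori [-179.9   -0.2] tcp [ 0.479  -0.0648  0.0757] q7 1.61 w 0.0139
F [ 0.73 -2.3   2.25] Ftool [-0.92 -2.23 -2.25] T [-0.717 -0.003  0.044] tau7 -0.674 gf 27.40437626838684
```

Request:
carry_out:
  rows:
    - [0,0,0,0,0,0.087,1]
    - [0,0,0,0,0,0,1]

```text
time: 5.15
tcp_pos: [0.4789, -0.0648, 0.0756]
orientation: [-3.14, -0.004, 2.968]
wrist_force: [-0.0, -3.8, 3.4]
width: 0.0136
gripper_force: 27.6
```

```bash
python3 o.py
```

```text
t 5.15 yaw 170.1 ori [-179.9   -0.2] tcp [ 0.4789 -0.0648  0.0756] q7 1.55 w 0.0136
F [-0.04 -3.79  3.39] Ftool [-0.6  -3.75 -3.39] T [-1.086  0.011 -0.   ] tau7 -0.664 gf 27.561486661434174
```

Request:
carry_out:
  rows:
    - [0,0,0,0,0,0.087,1]
    - [0,0,0,0,0,0,1]

```text
time: 5.4
tcp_pos: [0.4788, -0.0649, 0.0756]
orientation: [-3.139, -0.004, 2.882]
wrist_force: [-0.1, -5.5, 4.7]
width: 0.0142
gripper_force: 27.7
```

```bash
python3 o.py
```

```text
t 5.4 yaw 165.1 ori [-179.9   -0.2] tcp [ 0.4788 -0.0649  0.0756] q7 1.49 w 0.0142
F [-0.06 -5.53  4.67] Ftool [-1.34 -5.37 -4.66] T [-1.372  0.12   0.064] tau7 -0.658 gf 27.676629424095154
```

Request:
carry_out:
  rows:
    - [0,0,0,0,0,0.087,1]
    - [0,0,0,0,0,0,1]

```text
time: 5.65
tcp_pos: [0.4788, -0.065, 0.0756]
orientation: [-3.139, -0.004, 2.795]
wrist_force: [-1.2, -6.2, 4.5]
width: 0.0141
gripper_force: 27.8
```

```bash
python3 o.py
```

```text
t 5.65 yaw 160.1 ori [-179.8   -0.2] tcp [ 0.4788 -0.065   0.0756] q7 1.42 w 0.0141
F [-1.19 -6.17  4.52] Ftool [-0.96 -6.22 -4.51] T [-1.563  0.286  0.132] tau7 -0.675 gf 27.752480506896973
```

Request:
carry_out:
  rows:
    - [0,0,0,0,0,0.087,1]
    - [0,0,0,0,0,0,1]

```text
time: 5.9
tcp_pos: [0.4787, -0.0652, 0.0756]
orientation: [-3.138, -0.004, 2.708]
wrist_force: [-1.8, -7.1, 5.7]
width: 0.0138
gripper_force: 27.8
```

```bash
python3 o.py
```

```text
t 5.9 yaw 155.1 ori [-179.8   -0.2] tcp [ 0.4787 -0.0652  0.0756] q7 1.36 w 0.0138
F [-1.76 -7.06  5.68] Ftool [-1.36 -7.17 -5.66] T [-1.688  0.311  0.257] tau7 -0.755 gf 27.81100183725357
```

Request:
carry_out:
  rows:
    - [0,0,0,0,0,0.087,1]
    - [0,0,0,0,0,0,1]

```text
time: 6.15
tcp_pos: [0.4786, -0.0653, 0.0756]
orientation: [-3.138, -0.004, 2.62]
wrist_force: [-2.5, -7.0, 5.9]
width: 0.014
gripper_force: 27.8
```

```bash
python3 o.py
```

```text
t 6.15 yaw 150.1 ori [-179.8   -0.2] tcp [ 0.4786 -0.0653  0.0756] q7 1.3 w 0.014
F [-2.49 -6.96  5.87] Ftool [-1.28 -7.3  -5.85] T [-1.783  0.392  0.189] tau7 -0.68 gf 27.83148944377899
```

The lateral force suggests that my axis estimate is about 3 mm too far in +x. I'll shift the tool to relieve it, then read again.

Request:
carry_out:
  rows:
    - [0.23,-0.18,0.03,0,0,0,1]
    - [0,0,0,0,0,0,1]

```text
time: 6.4
tcp_pos: [0.4781, -0.0655, 0.0757]
orientation: [-3.14, 0.0, 2.622]
wrist_force: [4.8, -6.5, 0.8]
width: 0.0143
gripper_force: 27.3
```

```bash
python3 o.py
```

```text
t 6.4 yaw 150.2 ori [-179.9    0. ] tcp [ 0.4781 -0.0655  0.0757] q7 1.3 w 0.0143
F [ 4.84 -6.5   0.76] Ftool [-7.43 -3.23 -0.76] T [-1.406 -1.101  0.025] tau7 -0.001 gf 27.280394732952118
```

Request:
carry_out:
  rows:
    - [0,0,0,0,0,0,1]

```text
time: 6.52
tcp_pos: [0.4781, -0.0654, 0.0757]
orientation: [-3.14, -0.0, 2.622]
wrist_force: [5.1, -5.3, 1.2]
width: 0.0142
gripper_force: 27.3
```

```bash
python3 o.py
```

```text
t 6.53 yaw 150.2 ori [-179.9   -0. ] tcp [ 0.4781 -0.0654  0.0757] q7 1.3 w 0.0142
F [ 5.07 -5.33  1.24] Ftool [-7.04 -2.11 -1.24] T [-1.422 -1.055  0.044] tau7 -0.009 gf 27.325720489025116
```

Request:
carry_out:
  rows:
    - [-0.23,-0.02,0,0,0,0.044,1]
    - [0,0,0,0,0,0,1]

```text
time: 6.78
tcp_pos: [0.4784, -0.0658, 0.0756]
orientation: [-3.14, -0.003, 2.577]
wrist_force: [-0.4, -1.7, 8.4]
width: 0.0143
gripper_force: 28.2
```

```bash
python3 o.py
```

```text
t 6.78 yaw 147.6 ori [-179.9   -0.2] tcp [ 0.4784 -0.0658  0.0756] q7 1.27 w 0.0143
F [-0.36 -1.66  8.35] Ftool [-0.55 -1.61 -8.35] T [-0.566  0.038  0.031] tau7 -0.238 gf 28.182621002197266
```

Request:
carry_out:
  rows:
    - [0,-0.01,0,0,0,0.044,1]
    - [0,0,0,0,0,0,1]

```text
time: 7.02
tcp_pos: [0.4783, -0.0659, 0.0756]
orientation: [-3.139, -0.003, 2.533]
wrist_force: [0.4, -1.9, 8.1]
width: 0.0144
gripper_force: 28.1
```

```bash
python3 o.py
```

```text
t 7.03 yaw 145.1 ori [-179.9   -0.2] tcp [ 0.4783 -0.0659  0.0756] q7 1.24 w 0.0144
F [ 0.38 -1.93  8.11] Ftool [-1.4  -1.38 -8.11] T [-0.54   0.039 -0.004] tau7 -0.259 gf 28.128263354301453
```

Request:
carry_out:
  rows:
    - [0,-0.02,0,0,0,0.087,1]
    - [0,0,0,0,0,0,1]

```text
time: 7.28
tcp_pos: [0.4782, -0.066, 0.0756]
orientation: [-3.139, -0.003, 2.445]
wrist_force: [-0.7, -2.1, 9.2]
width: 0.0142
gripper_force: 28.2
```

```bash
python3 o.py
```

```text
t 7.28 yaw 140.1 ori [-179.9   -0.2] tcp [ 0.4782 -0.066   0.0756] q7 1.18 w 0.0142
F [-0.71 -2.11  9.16] Ftool [-0.78 -2.1  -9.15] T [-0.57  -0.004  0.003] tau7 -0.516 gf 28.1685608625412
```

Request:
carry_out:
  rows:
    - [0,-0.02,0,0,0,0.087,1]
    - [0,0,0,0,0,0,1]

```text
time: 7.52
tcp_pos: [0.4781, -0.0662, 0.0756]
orientation: [-3.139, -0.003, 2.358]
wrist_force: [0.4, -2.2, 8.3]
width: 0.014
gripper_force: 28.2
```

```bash
python3 o.py
```

```text
t 7.53 yaw 135.1 ori [-179.8   -0.2] tcp [ 0.4781 -0.0662  0.0756] q7 1.12 w 0.014
F [ 0.38 -2.17  8.34] Ftool [-1.78 -1.29 -8.34] T [-0.584  0.039  0.07 ] tau7 -0.569 gf 28.19771021604538
```

Slack ran from 150° to 135°, so click 1 snapped at about 150°. Continuing.

Request:
carry_out:
  rows:
    - [0,-0.03,-0.05,0,0,0.087,1]
    - [0,0,0,0,0,0,1]

```text
time: 7.78
tcp_pos: [0.4778, -0.0663, 0.0757]
orientation: [-3.138, -0.003, 2.272]
wrist_force: [1.7, -1.6, 2.6]
width: 0.0142
gripper_force: 27.4
```

```bash
python3 o.py
```

```text
t 7.78 yaw 130.2 ori [-179.8   -0.2] tcp [ 0.4778 -0.0663  0.0757] q7 1.05 w 0.0142
F [ 1.69 -1.61  2.6 ] Ftool [-2.32  0.24 -2.61] T [-0.443 -0.423  0.098] tau7 -0.779 gf 27.41014391183853
```

Request:
carry_out:
  rows:
    - [0,-0.03,0,0,0,0.087,1]
    - [0,0,0,0,0,0,1]

```text
time: 8.02
tcp_pos: [0.4775, -0.0664, 0.0757]
orientation: [-3.138, -0.002, 2.186]
wrist_force: [2.7, -1.5, 1.5]
width: 0.0142
gripper_force: 27.4
```

```bash
python3 o.py
```

```text
t 8.03 yaw 125.3 ori [-1.798e+02 -1.000e-01] tcp [ 0.4775 -0.0664  0.0757] q7 0.99 w 0.0142
F [ 2.74 -1.49  1.54] Ftool [-2.8   1.37 -1.55] T [-0.303 -0.569  0.203] tau7 -0.845 gf 27.38811582326889
```

Request:
carry_out:
  rows:
    - [0,-0.03,0,0,0,0.087,1]
    - [0,0,0,0,0,0,1]

```text
time: 8.28
tcp_pos: [0.4773, -0.0665, 0.0756]
orientation: [-3.138, -0.002, 2.1]
wrist_force: [3.4, -0.3, 1.4]
width: 0.0141
gripper_force: 27.3
```

```bash
python3 o.py
```

```text
t 8.28 yaw 120.3 ori [-1.798e+02 -1.000e-01] tcp [ 0.4773 -0.0665  0.0756] q7 0.93 w 0.0141
F [ 3.37 -0.32  1.43] Ftool [-1.98  2.74 -1.44] T [-0.127 -0.749  0.143] tau7 -0.778 gf 27.32953190803528
```

Request:
carry_out:
  rows:
    - [0,-0.03,0,0,0,0.087,1]
    - [0,0,0,0,0,0,1]

```text
time: 8.52
tcp_pos: [0.477, -0.0667, 0.0757]
orientation: [-3.138, -0.002, 2.012]
wrist_force: [4.1, -0.0, 1.8]
width: 0.0141
gripper_force: 27.3
```

```bash
python3 o.py
```

```text
t 8.53 yaw 115.3 ori [-1.798e+02 -1.000e-01] tcp [ 0.477  -0.0667  0.0757] q7 0.87 w 0.0141
F [ 4.12 -0.04  1.75] Ftool [-1.8   3.7  -1.77] T [ 0.088 -0.941 -0.004] tau7 -0.631 gf 27.269137501716614
```

Request:
carry_out:
  rows:
    - [0,-0.03,0,0,0,0.087,1]
    - [0,0,0,0,0,0,1]

```text
time: 8.78
tcp_pos: [0.4768, -0.0668, 0.0757]
orientation: [-3.138, -0.001, 1.926]
wrist_force: [4.5, 1.3, 0.9]
width: 0.0139
gripper_force: 27.2
```

```bash
python3 o.py
```

```text
t 8.78 yaw 110.3 ori [-1.798e+02 -1.000e-01] tcp [ 0.4768 -0.0668  0.0757] q7 0.81 w 0.0139
F [4.54 1.27 0.89] Ftool [-0.39  4.7  -0.91] T [ 0.209 -1.169  0.027] tau7 -0.617 gf 27.23380833864212
```

Click 2 snapped at about 120°. On to the third.

Request:
carry_out:
  rows:
    - [0,0.03,0,0,0,0.087,1]
    - [0,0,0,0,0,0,1]

```text
time: 9.02
tcp_pos: [0.4766, -0.0668, 0.0756]
orientation: [-3.137, -0.001, 1.839]
wrist_force: [3.5, 1.0, 2.6]
width: 0.0143
gripper_force: 27.4
```

```bash
python3 o.py
```

```text
t 9.03 yaw 105.4 ori [-1.797e+02 -1.000e-01] tcp [ 0.4766 -0.0668  0.0756] q7 0.75 w 0.0143
F [3.45 1.03 2.57] Ftool [ 0.08  3.59 -2.58] T [ 0.21  -0.919  0.034] tau7 -0.672 gf 27.399307787418365
```

Request:
carry_out:
  rows:
    - [0,0.02,0,0,0,0.087,1]
    - [0,0,0,0,0,0,1]

```text
time: 9.28
tcp_pos: [0.4765, -0.0668, 0.0756]
orientation: [-3.136, -0.001, 1.752]
wrist_force: [2.3, 1.1, 3.0]
width: 0.0143
gripper_force: 27.6
```

```bash
python3 o.py
```

```text
t 9.28 yaw 100.4 ori [-1.797e+02 -1.000e-01] tcp [ 0.4765 -0.0668  0.0756] q7 0.69 w 0.0143
F [2.25 1.14 3.04] Ftool [ 0.71  2.4  -3.05] T [ 0.198 -0.528  0.104] tau7 -0.758 gf 27.581709623336792
```

Request:
carry_out:
  rows:
    - [0,-0.01,0,0,0,0.087,1]
    - [0,0,0,0,0,0,1]

```text
time: 9.52
tcp_pos: [0.4764, -0.0668, 0.0756]
orientation: [-3.136, -0.001, 1.665]
wrist_force: [2.5, 0.5, 3.6]
width: 0.0139
gripper_force: 27.7
```

```bash
python3 o.py
```

```text
t 9.53 yaw 95.4 ori [-179.7   -0. ] tcp [ 0.4764 -0.0668  0.0756] q7 0.63 w 0.0139
F [2.46 0.53 3.58] Ftool [ 0.3   2.48 -3.59] T [ 0.258 -0.46   0.217] tau7 -0.837 gf 27.701404988765717
```

Request:
carry_out:
  rows:
    - [0,-0.01,0,0,0,0.087,1]
    - [0,0,0,0,0,0,1]

```text
time: 9.78
tcp_pos: [0.4762, -0.0669, 0.0756]
orientation: [-3.136, -0.0, 1.578]
wrist_force: [1.4, 0.2, 5.5]
width: 0.0142
gripper_force: 27.8
```

```bash
python3 o.py
```

```text
t 9.78 yaw 90.4 ori [-179.7   -0. ] tcp [ 0.4762 -0.0669  0.0756] q7 0.56 w 0.0142
F [1.4  0.2  5.51] Ftool [ 0.19  1.37 -5.52] T [ 0.255 -0.342  0.137] tau7 -0.683 gf 27.768183052539825
```

Request:
carry_out:
  rows:
    - [0,-0.01,0,0,0,0.087,1]
    - [0,0,0,0,0,0,1]

```text
time: 10.02
tcp_pos: [0.476, -0.0668, 0.0756]
orientation: [-3.136, 0.0, 1.49]
wrist_force: [2.2, 1.3, 5.3]
width: 0.0143
gripper_force: 27.8
```

```bash
python3 o.py
```

```text
t 10.03 yaw 85.4 ori [-179.7    0. ] tcp [ 0.476  -0.0668  0.0756] q7 0.5 w 0.0143
F [2.23 1.31 5.35] Ftool [ 1.48  2.08 -5.36] T [ 0.299 -0.288  0.027] tau7 -0.518 gf 27.805555164813995
```

Click 3 snapped at about 90°. On to the fourth, which I expect near 60°.

Request:
carry_out:
  rows:
    - [0,-0.01,-0.03,0,0,0.087,1]
    - [0,-0.01,0,0,0,0.087,1]
    - [0,0,0,0,0,0,1]

```text
time: 10.4
tcp_pos: [0.4756, -0.0667, 0.0757]
orientation: [-3.135, 0.001, 1.317]
wrist_force: [1.8, 1.2, 1.9]
width: 0.0146
gripper_force: 27.3
```

```bash
python3 o.py
```

```text
t 10.4 yaw 75.4 ori [-1.796e+02  1.000e-01] tcp [ 0.4756 -0.0667  0.0757] q7 0.38 w 0.0146
F [1.83 1.18 1.93] Ftool [ 1.6   1.47 -1.95] T [ 0.313 -0.318  0.034] tau7 -0.701 gf 27.344759702682495
```

Request:
carry_out:
  rows:
    - [0,-0.01,0,0,0,0.087,1]
    - [0,0,0,0,0,0,1]

```text
time: 10.65
tcp_pos: [0.4755, -0.0667, 0.0757]
orientation: [-3.135, 0.002, 1.23]
wrist_force: [0.7, 2.2, 1.6]
width: 0.0142
gripper_force: 27.3
```

```bash
python3 o.py
```

```text
t 10.65 yaw 70.5 ori [-1.796e+02  1.000e-01] tcp [ 0.4755 -0.0667  0.0757] q7 0.32 w 0.0142
F [0.67 2.21 1.56] Ftool [ 2.31 -0.12 -1.57] T [ 0.389 -0.152  0.166] tau7 -0.761 gf 27.297276556491852
```

Request:
carry_out:
  rows:
    - [0,-0.01,0,0,0,0.087,1]
    - [0,0,0,0,0,0,1]

```text
time: 10.9
tcp_pos: [0.4753, -0.0666, 0.0757]
orientation: [-3.136, 0.002, 1.143]
wrist_force: [0.1, 1.7, 0.7]
width: 0.0141
gripper_force: 27.3
```

```bash
python3 o.py
```

```text
t 10.9 yaw 65.5 ori [-1.797e+02  1.000e-01] tcp [ 0.4753 -0.0666  0.0757] q7 0.25 w 0.0141
F [0.14 1.72 0.65] Ftool [ 1.62 -0.59 -0.65] T [0.545 0.04  0.233] tau7 -0.848 gf 27.294455766677856
```

Request:
carry_out:
  rows:
    - [0,-0.01,0,0,0,0.087,1]
    - [0,0,0,0,0,0,1]
    - [0,0,0,0,0,0,1]

```text
time: 11.28
tcp_pos: [0.4753, -0.0665, 0.0757]
orientation: [-3.136, 0.003, 1.056]
wrist_force: [-1.5, 2.4, -0.0]
width: 0.0144
gripper_force: 27.2
```

```bash
python3 o.py
```

```text
t 11.28 yaw 60.5 ori [-179.7    0.2] tcp [ 0.4753 -0.0665  0.0757] q7 0.19 w 0.0144
F [-1.49  2.41 -0.02] Ftool [ 1.37 -2.48  0.03] T [0.607 0.383 0.264] tau7 -0.254 gf 27.17133790254593
```

Request:
carry_out:
  rows:
    - [0,-0.01,0,0,0,0.07,1]
    - [0,0,0,0,0,0,1]
    - [0,0,0,0,0,0,1]

```text
time: 11.65
tcp_pos: [0.4752, -0.0665, 0.0757]
orientation: [-3.136, 0.003, 0.984]
wrist_force: [-1.8, 3.4, 0.1]
width: 0.014
gripper_force: 27.1
```

```bash
python3 o.py
```

```text
t 11.65 yaw 56.4 ori [-179.7    0.2] tcp [ 0.4752 -0.0665  0.0757] q7 0.14 w 0.014
F [-1.78  3.35  0.12] Ftool [ 1.8  -3.34 -0.11] T [0.937 0.679 0.022] tau7 -0.007 gf 27.05462157726288
```

The torque was 0.26 at 60.5° and nothing at 56.4°, so click 4 has snapped and the cap is slack. I'll release, lift and turn towards the lever.

Request:
carry_out:
  rows:
    - [0,0,0,0,0,0,0.5]
    - [0,0,0,0,0,0,0.5]
    - [0,0,0,0,0,0,0.5]
    - [0,0,-2,0,0,0,0.5]
    - [0,0,-4,0,0,0,0.5]
    - [0,0,-4,0,0,0,0.5]
    - [0,0,-2.5,0,0,-0.126,0.5]
    - [0,0,0,0,0,-0.126,0.5]
    - [0,0,0,0,0,-0.126,0.5]
    - [0,0,0,0,0,0,0.5]

```text
time: 12.9
tcp_pos: [0.4766, -0.067, 0.2012]
orientation: [-3.137, 0.001, 1.359]
wrist_force: [0.0, -0.4, 0.1]
width: 0.0425
gripper_force: 0.0
```

```bash
python3 - <<'E'
from h import *
go([.510,.089,.2],78)
for n in("scene","top"):
    im,d=grab_frame(n); np.savez(n+"1.npz",im=im,d=d)
X=cloud("top",np.load("top1.npz")['d']); z=X[...,2]; m=(abs(X[...,0]-.51)<.03)&(abs(X[...,1]-.089)<.03)&(z>.115)&(z<.145)
P=X[m]; print("ball top",len(P),np.mean(P,0).round(4),((P.min(0)+P.max(0))/2).round(4))
a=np.load("top1.npz")['im'][200:320,200:400,::-1];cv2.imwrite("pics/t3.png",cv2.resize(a,(800,480),interpolation=2))
E
```

```text
shift cm [ 1.595e+01 -1.000e-02  1.100e-01] turn [-0.004  0.001 -0.002] q7 0.25 tcp [ 0.4766 -0.067   0.2012] ori deg [-179.8    0.    77.9]
ball top 94 [0.5106 0.0897 0.1359] [0.5115 0.0907 0.1348]
```

View pics/t3.png

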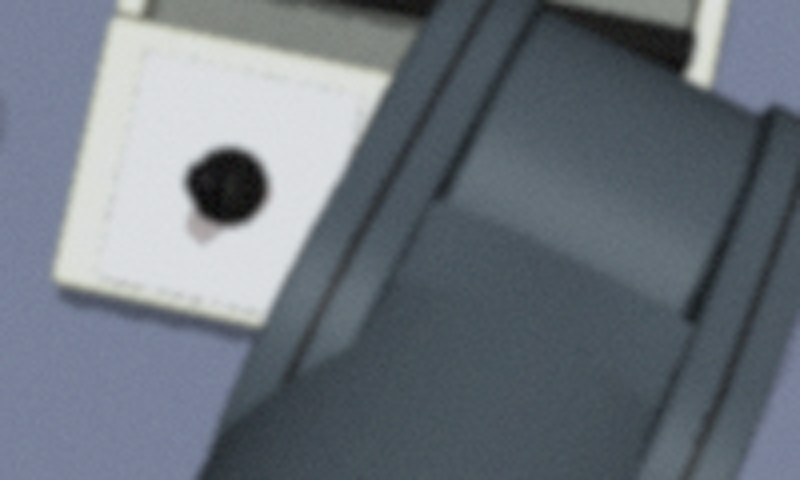

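The top crop shows the lever ball at about (225,185), upright and clear; the arm hides the knob. I'll move over the ball and straddle it.

Request:
carry_out:
  rows:
    - [4,0,0,0,0,0,0.5]
    - [4,0,0,0,0,0,0.5]
    - [4,0,0,0,0,0,0.5]
    - [4,0,0,0,0,0,0.5]
    - [0,0,0,0,0,0,0.5]
    - [0,0,2,0,0,0,0.5]
    - [0,0,2,0,0,0,0.5]
    - [0,0,0,0,0,0,0.5]

```text
time: 14.0
tcp_pos: [0.5089, 0.0888, 0.1598]
orientation: [-3.135, 0.003, 1.357]
wrist_force: [0.3, 0.2, -0.5]
width: 0.0424
gripper_force: 0.0
```

```bash
python3 - <<'E'
from h import *
go([.510,.0895,.106],78)
im,d=grab_frame("scene"); cv2.imwrite("pics/s4.png",cv2.resize(im[130:250,280:440,::-1],(800,600),interpolation=2))
E
```

```text
shift cm [0.11 0.13 5.38] turn [-0.007  0.003 -0.004] q7 0.01 tcp [0.5089 0.0888 0.1598] ori deg [-179.6    0.2   77.8]
```

View pics/s4.png

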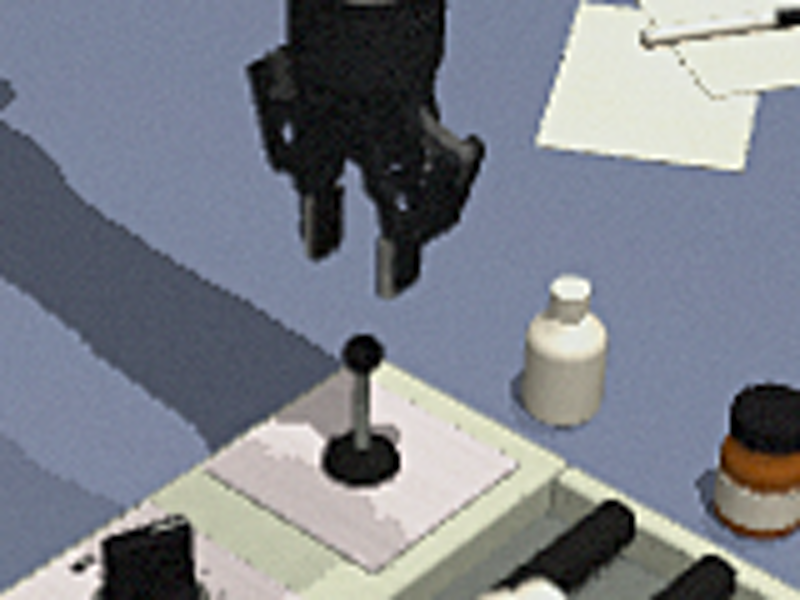

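The fingertips at (320,255) and (390,295) sit squarely above the ball at (362,355). I'll lower around it, then push +y (tool) towards the rollers.

Request:
carry_out:
  rows:
    - [0.1,0.1,1.8,0,0,0,0.5]
    - [0,0,1.8,0,0,0,0.5]
    - [0,0,1.8,0,0,0,0.5]
    - [0,0,0,0,0,0,0.5]

```text
time: 14.55
tcp_pos: [0.5106, 0.09, 0.1068]
orientation: [-3.136, 0.002, 1.359]
wrist_force: [0.4, 0.3, 0.2]
width: 0.0431
gripper_force: 0.0
```

```bash
python3 o.py
```

```text
t 14.55 yaw 77.8 ori [-1.797e+02  1.000e-01] tcp [0.5106 0.09   0.1068] q7 0.07 w 0.0431
F [0.42 0.27 0.22] Ftool [ 0.36  0.36 -0.22] T [0.024 0.015 0.016] tau7 0.245 gf 0.0
```

Request:
carry_out:
  rows:
    - [0,0.7,0,0,0,0,0.5]
    - [0,0.7,0,0,0,0,0.5]
    - [0,0.7,0,0,0,0,0.5]
    - [0,0.7,0,0,0,0,0.5]
    - [0,0.7,0,0,0,0,0.5]
    - [0,0,0,0,0,0,0.5]

```text
time: 15.3
tcp_pos: [0.545, 0.0831, 0.1063]
orientation: [-3.136, 0.001, 1.36]
wrist_force: [-2.2, 0.2, 1.7]
width: 0.0429
gripper_force: 1.4
```

```bash
python3 o.py
```

```text
t 15.3 yaw 77.9 ori [-1.797e+02  1.000e-01] tcp [0.545  0.0831 0.1063] q7 0.09 w 0.0429
F [-2.19  0.19  1.7 ] Ftool [-0.27 -2.19 -1.68] T [0.239 0.55  0.021] tau7 0.034 gf 1.3774721324443817
```

Request:
carry_out:
  rows:
    - [0,0.4,0,0,0,0,0.5]
    - [0,0.3,0,0,0,0,0.5]
    - [0,0,0,0,0,0,0.5]

```text
time: 15.68
tcp_pos: [0.5519, 0.0816, 0.1065]
orientation: [-3.137, 0.001, 1.36]
wrist_force: [-3.6, 1.5, 0.1]
width: 0.0427
gripper_force: 1.4
```

```bash
python3 - <<'E'
import runpy; runpy.run_path("o.py")
from h import *
im,d=grab_frame("scene"); cv2.imwrite("pics/s5.png",cv2.resize(im[140:260,290:450,::-1],(800,600),interpolation=2))
E
```

```text
t 15.68 yaw 77.9 ori [-1.797e+02  1.000e-01] tcp [0.5519 0.0816 0.1065] q7 0.09 w 0.0427
F [-3.61  1.52  0.08] Ftool [ 0.73 -3.85 -0.06] T [ 0.181  0.798 -0.011] tau7 0.009 gf 1.4275898784399033
```

View pics/s5.png

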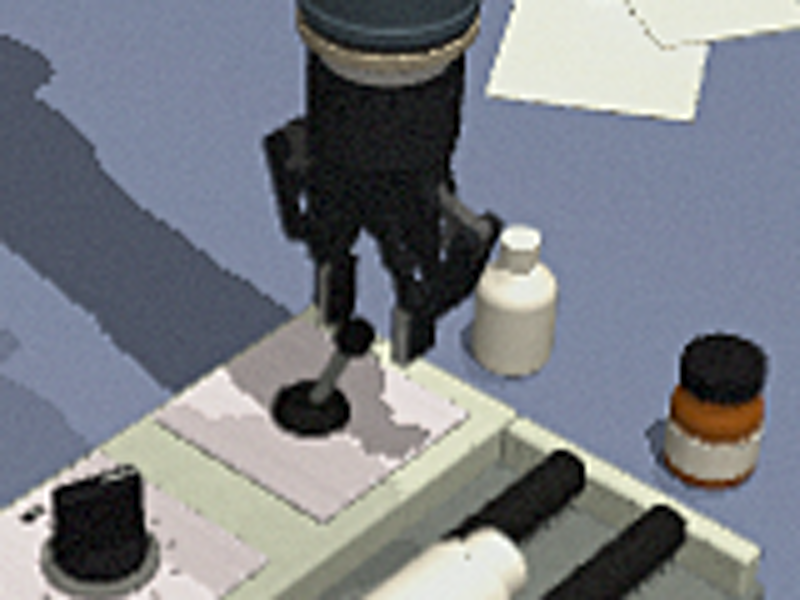

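The lever leans clearly towards the rollers: ball at (355,337), base at (312,408), with the rear finger behind the ball. I'll hold it, then return.

Request:
carry_out:
  rows:
    - [0,0.12,0,0,0,0,0.5]
    - [0,0,0,0,0,0,0.5]
    - [0,0,0,0,0,0,0.5]
    - [0,0,0,0,0,0,0.5]
    - [0,0,0,0,0,0,0.5]
    - [0,0,0,0,0,0,0.5]
    - [0,0,0,0,0,0,0.5]
    - [0,0,0,0,0,0,0.5]
    - [0,0,0,0,0,0,0.5]
    - [0,0,0,0,0,0,0.5]

```text
time: 16.98
tcp_pos: [0.553, 0.0814, 0.1065]
orientation: [-3.137, 0.001, 1.36]
wrist_force: [-3.7, 0.6, 0.9]
width: 0.0427
gripper_force: 1.4
```

```bash
python3 o.py
```

```text
t 16.98 yaw 77.9 ori [-1.797e+02  1.000e-01] tcp [0.553  0.0814 0.1065] q7 0.09 w 0.0427
F [-3.69  0.56  0.85] Ftool [-0.23 -3.73 -0.84] T [ 0.143  0.745 -0.029] tau7 -0.006 gf 1.3941307738423347
```

Request:
carry_out:
  rows:
    - [0,0,0,0,0,0,0.5]
    - [0,0,0,0,0,0,0.5]
    - [0,0,0,0,0,0,0.5]
    - [0,0,0,0,0,0,0.5]
    - [0,0,0,0,0,0,0.5]

```text
time: 17.6
tcp_pos: [0.553, 0.0814, 0.1065]
orientation: [-3.137, 0.001, 1.36]
wrist_force: [-3.5, 1.0, -0.1]
width: 0.0427
gripper_force: 1.4
```

Request:
carry_out:
  rows:
    - [0,-1.1,0,0,0,0,0.5]
    - [0,-1.1,0,0,0,0,0.5]
    - [0,-1.1,0,0,0,0,0.5]
    - [0,-1.1,0,0,0,0,0.5]
    - [0,0,0,0,0,0,0.5]
    - [0,0,0,0,0,0,0.5]

```text
time: 18.35
tcp_pos: [0.5104, 0.0907, 0.1069]
orientation: [-3.137, 0.001, 1.36]
wrist_force: [-0.0, 0.2, 0.5]
width: 0.043
gripper_force: 0.0
```

```bash
python3 o.py
```

```text
t 18.35 yaw 77.9 ori [-1.798e+02  1.000e-01] tcp [0.5104 0.0907 0.1069] q7 0.07 w 0.043
F [-0.02  0.18  0.48] Ftool [ 0.17 -0.06 -0.48] T [ 0.025 -0.01  -0.042] tau7 -0.005 gf 0.0
```

The lever is free between the fingers. I'll lift clear, then do a final check.

Request:
carry_out:
  rows:
    - [0,0,-3,0,0,0,0.5]
    - [0,0,-4,0,0,0,0.5]
    - [0,0,-4,0,0,0,0.5]
    - [0,0,-2,0,0,0,0.5]
    - [0,0,0,0,0,0,0.5]
    - [0,0,0,0,0,0,0.5]

```text
time: 19.1
tcp_pos: [0.5103, 0.0907, 0.236]
orientation: [-3.136, 0.001, 1.36]
wrist_force: [-0.2, -0.5, -0.3]
width: 0.0426
gripper_force: 0.0
```

```bash
python3 - <<'E'
from h import *
im,d=grab_frame("scene"); cv2.imwrite("pics/s6.png",cv2.resize(im[140:350,220:500,::-1],(800,600),interpolation=2))
E
```

```text
(no output)
```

View pics/s6.png

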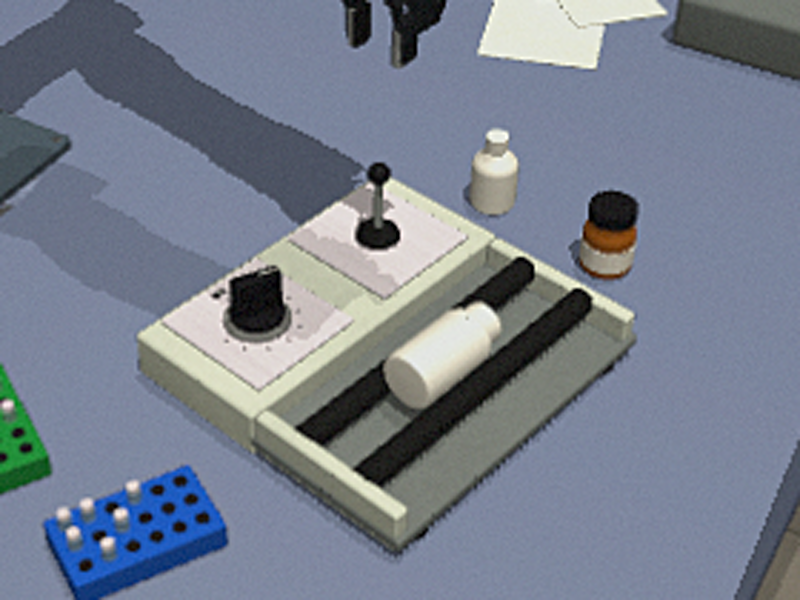

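The lever is upright at (378,200), the knob stands turned at (257,300), the bystanders are undisturbed and the gripper is clear above. Handing in.

```bash
python3 -c "
from plant import robot
print(robot.job_done())"
```

```text
the job is handed in; nothing more can be done
None
```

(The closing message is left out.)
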